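# Shut and pin the gas valve

### The arm

A 7-joint arm with a two-finger parallel gripper is mounted at the origin on the work surface. World frame = base frame: x ahead of the robot, y to its left, z up, the work surface at z = 0. Lengths are in mm, angles in rad, forces in N, time in s.
With the tool pointing down it reaches from about 400 to 875 mm from the base axis. Payload 6.5 kg.
Tool frame: the origin (TCP) lies on the centre line of the jaws, within the pads' length; the fingertips stand robot.nose_length ahead of it and the grasp point (between the pads) lies 3 mm ahead of it (robot.nose_length is the distance from the TCP to the fingertips, in mm); z points along the fingers, y is the direction in which the jaws open and shut (so a half turn about z gives the same grasp; the last joint's range is limited). The gripper opens to 85 mm and grips with 20 to 120 N. Pads are 22 mm wide; open, the fingers measure 114 mm over their backs; the gripper's body (76 mm by 85 mm) begins 54 mm behind the grasp point. The pads swing forward as they close: fully open they stand 13 mm farther back than shut.
Start: joints at [-1.217, 0.536, -0.004, 1.538, 0.003, 1.067, -0.071], TCP at [264.92, 593.555, 253.29] pointing down, gripper open.
Joint ranges: [-2.7, 2.7], [-0.37, 2.16], [-1.27, 1.26], [0.24, 2.4], [-1.31, 4.45], [0.19, 1.91], [-2.76, 2.76]. Speed limits (rad/s): [2.39, 2.39, 3.14, 3.14, 3.14, 3.14, 3.14].

### API

Orientations are given as a unit quaternion [w, x, y, z].
In Python, from cell import robot gives the robot as it stands.
- The arm moves only by the tool drive_tool, never from a script. Its argument "targets" is a list that holds one entry, the list of rows, each a list of 5 numbers: the opening in per cent of the stroke, from 0 (shut) to 100 (fully open), then the shift along the world's x, y, z in cm, then the turn about the world's z in rad. In form: [[[jaw, x, y, z, yaw], ...]]. A call has 1 to 12 rows; each row shifts and turns the pose as measured when the row begins; what a row does not reach is not made up. A row lasts 1/8 s, in which the tool goes at most 62.5 mm and 10.7 degrees, less where a joint would pass 70% of its speed; a pose out of reach is approached as far as the arm can. A call is refused whole if a number of a shift passes 6.25 or a number of a turn 0.188, either way. A call with a gripper value outside its range is refused whole. The fingers move at their own pace and stop on an object; "grip_force" is the grip in N (left out, the last holds). Time passes only in rows, so rows that do not move let the fingers close. It gives the time, the measured TCP pose, the force and the opening at its end, in the units of the state.
- robot.get_state(): the state, without advancing time (a new reading comes with each control period).
- robot.snapshot(name): name is "scene" or "top"; returns a dict with "frame" (384x512x3 uint8, blue, green, red), "fx", "fy", "cx", "cy" (pixels), "R" (3x3) and "t" (3): a world point X has camera coordinates R X + t. Camera axes: x right, y down, z forward; pixel columns grow to the right and rows downward; lengths in mm; the calibration is good to about 2 mm. A picture is of the moment at which its call begins. There is no depth.
- robot.sign_off(): hands the job in, once; it reports no verdict.
Trained networks look in the newest picture that a camera, given by its name, has taken for a name from the list of things; names that differ only in an ending like _2 or _b are one class to them, and where a whole thing is asked for, a point or a joint stands for the part that bears it (a point fixed in the world has none). Each returns a list of dicts, best first, with "p" (0 to 1); they miss things now and then, are a little off and sometimes report something else, mostly with a low value. They report only what shows in the picture. A call takes as long as a camera call.
- robot.outline_of(name, camera): "region" (384x512 bool, what is visible of it) and "position" ([column, row] as shares, 0 to 1, of the picture: columns of its width, rows of its height, amid what is visible of it).
- robot.tip_of(name, camera): "position" ([column, row] as shares, 0 to 1, of the picture: columns of its width, rows of its height: a listed point, or the origin of a listed thing).
The state is a dict: "clock": time; "q": joint angles; "joint_velocities": joint speeds; "joint_torque": joint torques, N m; "tcp_pos": TCP position; "ee_rot": TCP orientation; "contact_force": force on the tool from outside, world axes, zero at the start; "ft_torque": the same for the moment, N m; "grip_width": finger opening in mm.
Only numpy, scipy, OpenCV 4.12 (cv2) and the standard library are available. Lean on these libraries where they do the work, as an engineer would, in place of code of your own. Each camera call takes 0.05 s, during which the arm holds its last target. There are 200 camera calls.

### The job

The mass spectrometer is going to be serviced, so lock off its gas: swing the lever of the bench ball valve fully shut, down into the U of the locking bracket. Then take the lock pin (the longer of the two headed steel pins lying on the bench) and work it by feel through bracket, lever and bracket, pushed fully home so that its head sits against the bracket. Let go, and leave the other things on the bench where they are.

Things in the scene. Friction and masses are not known exactly. Their poses are not given: they have to be found in the camera images.
- valve: Gas point, fixed: brass ball valve on a vertical riser on a foot 120 x 110 x 10 mm. Origin: centre of the foot's underside on the bench; z up along the riser, yaw varies. Level stem 100 mm up, along -y; the lever on it swings in the plane y = -45 mm. An elbow, level pipe (at +y) and gauge (dial centre at x 0, y 52 mm, to 246 mm high) stand above the riser: keep the hand clear of them.
- lever (a joint): Lever angle, rad: 0 = open, lever upright; grows as it swings down to the valve's +x; 1.571 = level in the bracket, its hole in line with the bracket's holes; 1.635 = shut, down at its worn stop, where its hole hangs 3.5 mm too low. Stiff hinge (0.25 N m: 2 to 4 N at the grip, 6 N at the hole); stays where it is left. The pin's long taper, pushed in firmly (about 10 N), lifts it into line.
- lever_grip (a point): Middle of the lever's black sleeve, 106 mm from the stem axis. Sleeve 20 mm wide in the plane of swing, 12 mm thick along the stem, 52 mm long. Lever: flat steel bar 16 x 6 mm, 132 mm from stem to end, with an eye 30 mm wide, 55 mm from the stem, with an 11.5 mm hole for the pin. The point's z points outward along the lever, its y is the valve's y.
- lock_hole (a point): Centre of the outer cheek's hole on that cheek's outer (-y) face; 55 mm to +x, 55 mm to -y of the riser axis, 100 mm above the bench. Axes parallel to the valve's: y is the hole axis; the pin goes in here, moving to +y, through outer cheek (0 to 5 mm), lever (7 to 13) and inner cheek (15 to 20). Nothing stands above the cheeks' top edge, 25 mm above the hole's centre, when the lever is shut.
- inner_hole (a point): Locking bracket: a folded steel U, open at the top, that takes the shut lever; the sheet-steel cheeks are 40 mm wide, 50 mm high, 5 mm thick, with 11.5 mm holes, 1 mm chamfers on the -y side. This point is the centre of the inner cheek's hole on its -y face, 15 mm along +y from lock_hole. A plate joins this cheek to the valve. Nothing stands behind its hole.
- pin: Lock pin, plain steel, about 40 g: shank 10 mm diameter and 52 mm long, the last 10 mm tapering to 3 mm at the tip; flat round head 16 mm diameter, 5 mm thick. Origin on the axis at the underside of the head; x points along the axis to the tip. It lies on the bench, resting on the rim of its head, so that its tip points down by 4 degrees.
- short_pin: A shorter pin of the same make, not for this job: shank 10 mm diameter, 24 mm long, the same head. Origin and x as for the lock pin.
- wrench: Open-ended steel wrench lying on the bench, about 180 mm long along its x. Leave it.
- amber: Amber glass bottle, 86 mm diameter, 180 mm high, red cap. Origin under its centre. Leave it.
- jar: Clear glass jar, 76 mm diameter, 120 mm high, red lid. Origin under its centre. Leave it.
- cup: Paper cup, 72 mm wide at the rim, 88 mm high. Origin under its centre. Leave it.
- mouse: Black computer mouse, 62 mm across, 34 mm high. Leave it.
- union_nut: Brass hex union nut standing on the bench, 33 mm across, 30 mm high. Leave it.

How it is judged (in metres and radians):
On the way:
1. the lever is swung fully shut (value of joint lever above 1.53 rad), for 0.2 s.
At the end, for the whole second after the job is handed in: The lever is shut (1.53 rad or more) and the lock pin lies through both cheeks of the bracket and the lever, its head within 4.5 mm of the outer cheek's hole mouth and its axis within 7 degrees of the hole's, at rest (value of joint lever above 1.53 rad and distance between pin and lock_hole below 0.0045 m and angle between the x axis of pin and the y axis of lock_hole, either way round below 0.12 rad and linear speed of pin below 0.02 m/s); the robot touches nothing.
It fails at once if another thing on the bench is shoved away (more than 40 mm) (distance of any of short_pin, wrench, amber, jar, cup, mouse, union_nut from where it was at the start of the episode above 0.04 m).
It also fails if it takes over 69 s, if anything falls off the work surface, if the arm or the gripper's body presses on something with over 40 N, if the wrist force passes 120 N, or if a joint passes its speed limit or range.

## Working session

There is one attempt and no reset: what is moved stays moved. The work goes in short steps, Python scripts to look and compute and a tool call to move; the robot and the scene stay as the last step left them, time stands still between calls to the robot, and variables do not carry over. Pictures are saved under pics/ and viewed, about 8 in all and at most 12, crops included, and the job is handed in when it is done.

Besides the shell and the picture viewer there is one more tool, called after "Call:" in YAML: its name, and indented under it one key for each argument. drive_tool: Moves the arm, as the interface text tells. Its arguments: {"type":"object","properties":{"targets":{"type":"array"},"grip_force":{"type":"number"}},"required":["targets"]}

```bash
mkdir -p pics; ls; python3 - <<'E'
from cell import robot
import cv2,numpy as np
s=robot.get_state()
print({k:np.round(s[k],3).tolist() for k in s}, robot.nose_length)
ims=[]
for c in ("scene","top"):
    p=robot.snapshot(c); cv2.imwrite(f"pics/{c}0.png",p["frame"]); print(c,p["fx"],p["fy"],p["cx"],p["cy"],np.round(p["R"],3).tolist(),np.round(p["t"],1).tolist())
    for n in ("lever_grip","lock_hole","inner_hole","pin","short_pin","valve"):
        print(n,[(round(d["p"],2),np.round(np.array(d["position"])*[512,384],1).tolist()) for d in robot.tip_of(n,c)[:3]])
E
```

```text
pics
{'clock': 0.0, 'q': [-1.217, 0.537, -0.004, 1.539, 0.003, 1.067, -0.071], 'joint_velocities': [-0.002, 0.001, -0.0, -0.001, -0.001, -0.0, -0.001], 'joint_torque': [0.0, -58.341, 1.049, -25.91, 0.012, 0.01, 0.0], 'tcp_pos': [264.677, 593.015, 252.413], 'ee_rot': [-0.0, 0.208, 0.978, -0.001], 'contact_force': [-0.228, -0.509, 0.725], 'ft_torque': [0.022, -0.013, -0.011], 'grip_width': 85.433} 22.0
scene 429.7390952824097 429.7390952824097 248.9725774567264 197.2874644691181 [[0.65, 0.759, -0.019], [0.508, -0.454, -0.732], [-0.565, 0.466, -0.681]] [-379.5, -191.2, 1604.2]
lever_grip [(0.6, [217.4, 168.1])]
lock_hole [(0.7, [232.8, 206.9])]
inner_hole [(0.86, [229.1, 200.0]), (0.71, [170.8, 283.6]), (0.58, [229.7, 205.3])]
pin [(0.54, [170.5, 286.0]), (0.28, [357.5, 220.8])]
short_pin [(0.5, [240.9, 292.0]), (0.49, [227.9, 201.8]), (0.46, [153.2, 257.1])]
valve [(0.64, [228.3, 210.5])]
top 432.80183066040627 432.80183066040627 256.34594561466196 191.00917365456914 [[-0.026, -0.999, -0.018], [-0.99, 0.028, -0.136], [0.136, 0.015, -0.991]] [4.9, 617.6, 1406.7]
lever_grip [(0.49, [254.6, 236.7]), (0.42, [266.3, 223.8])]
lock_hole [(0.85, [261.8, 214.5])]
inner_hole [(0.7, [258.8, 213.2]), (0.33, [265.9, 212.1])]
pin [(0.47, [332.7, 201.6])]
short_pin [(0.6, [333.1, 228.4])]
valve [(0.58, [252.5, 237.0])]
```

```bash
python3 - <<'E'
import cv2
a=cv2.imread("pics/scene0.png");b=cv2.imread("pics/top0.png")
cv2.imwrite("pics/s1.png",cv2.resize(a[130:320,130:385],(800,596),interpolation=cv2.INTER_CUBIC))
cv2.imwrite("pics/t1.png",cv2.resize(b[150:300,180:380],(800,600),interpolation=cv2.INTER_CUBIC))
E
```

```text
(no output)
```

View pics/s1.png

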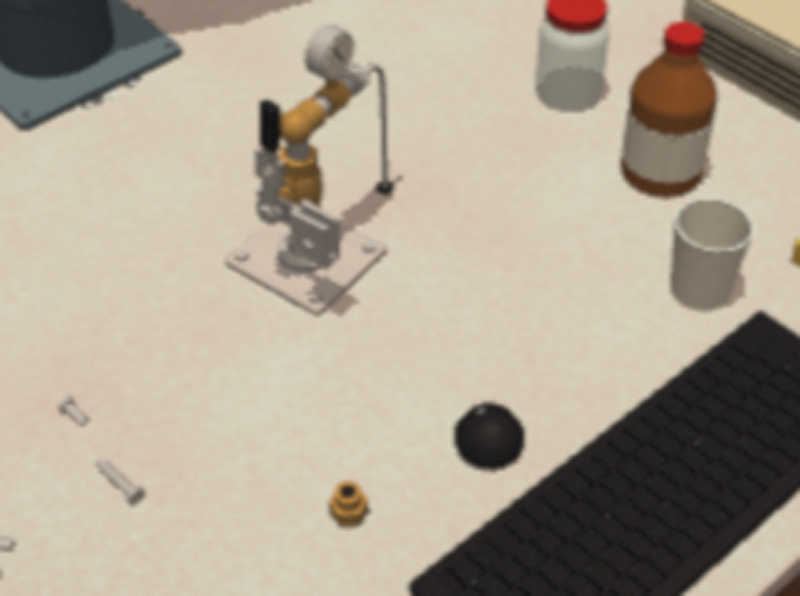

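View pics/t1.png

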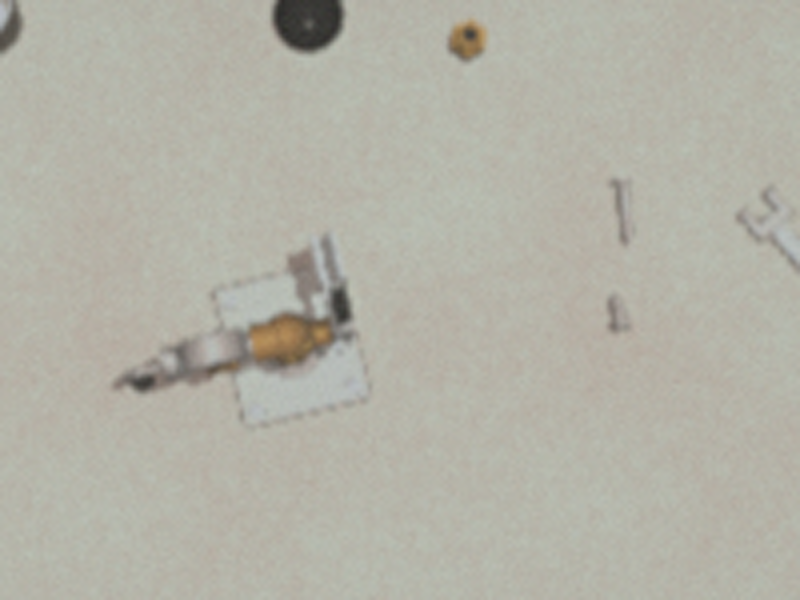

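View pics/scene0.png

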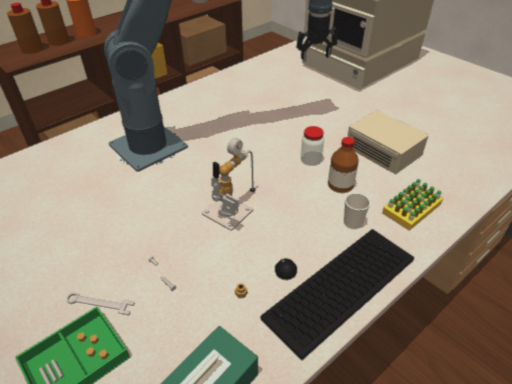

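The scene view shows the valve with its lever upright, and the bracket toward the camera. The lock pin's head is at (174,287) and its tip at (162,277), with the short pin above it near (153,259). In the top view the lock pin runs from about (335,195), head, to (337,210), tip.

```bash
cat > h.py <<'E'
import numpy as np,cv2
from scipy.optimize import least_squares
def proj(p,X):
    Y=np.atleast_2d(X)@np.array(p["R"]).T+np.array(p["t"])
    return Y[:,:2]/Y[:,2:]*[p["fx"],p["fy"]]+[p["cx"],p["cy"]]
def onplane(p,uv,z):
    R=np.array(p["R"]);c=-R.T@np.array(p["t"]);d=R.T@np.array([(uv[0]-p["cx"])/p["fx"],(uv[1]-p["cy"])/p["fy"],1])
    return c+d*(z-c[2])/d[2]
def tri(obs):
    f=lambda X:np.concatenate([proj(p,X)[0]-uv for p,uv in obs])
    r=least_squares(f,[500,0,50]);return r.x,np.abs(r.fun).max()
E
python3 - <<'E'
from cell import robot
from h import *
P={c:robot.snapshot(c) for c in("scene","top")}
S=lambda x,y:(130+x*255/800,130+y*190/596)
T=lambda x,y:(180+x/4,150+y/4)
s,t=P["scene"],P["top"]
# model points
obs=[(s,(-.06,0),S(227,262),'c'),]
# corners guesses
tc=[T(213,290),T(370,400),T(248,427)]; sc=[S(227,262),S(318,313),S(385,250)]
for u in tc: print("t",onplane(t,u,10)[:2].round(1))
for u in sc: print("s",onplane(s,u,10)[:2].round(1))
for n,a,b in(("lock",(232.8,206.9),(261.8,214.5)),("inner",(229.1,200),(258.8,213.2)),("grip",(217.4,168.1),(266.3,223.8))):
    print(n,*[q.round(1) if hasattr(q,'round') else q for q in tri([(s,a),(t,b)])])
for n,a,b in(("pinhead",S(137,495),T(621,182)),("pintip",S(99,463),T(627,243)),("sh_a",S(65,404),T(620,328)),("sh_b",S(84,420),T(614,296))):
    print(n,onplane(s,a,7)[:2].round(1),onplane(t,b,7)[:2].round(1))
for c in P:
  for n in("pin","short_pin","valve","lever_grip"):
    for d in robot.outline_of(n,c)[:2]:
        ys,xs=np.nonzero(d["region"]);m=np.c_[xs,ys]
        print(c,n,round(d["p"],2),len(xs),m.min(0),m.max(0),np.round(m.mean(0),1))
        if n.endswith("pin") and len(xs)>5:
            w=np.array([onplane(P[c],q,6)[:2] for q in m]);k=w-w.mean(0);v=np.linalg.svd(k)[2][0];print("   ",w.mean(0).round(1),v.round(3),(k@v).min().round(1),(k@v).max().round(1))
E
```

```text
t [516.4  69.8]
t [420.5 -60.4]
t [400.7  42.5]
s [434.4 -61.1]
s [546.7 -36.8]
s [524.9  65.8]
lock [537.1 -24.   88.4] 1.3
inner [533.8 -23.1 114.2] 1.4
grip [498.5 -37.8 215.4] 1.1
pinhead [ 605.  -278.4] [ 599.2 -280.1]
pintip [ 555.7 -284.8] [ 546.9 -282.6]
sh_a [ 480.5 -273.1] [ 475.2 -273. ]
sh_b [ 507.2 -269.9] [ 502.3 -269.3]
scene pin 0.48 94 [160 277] [175 290] [167.3 283.3]
    [ 581.  -282.9] [0.996 0.089] -30.7 27.8
scene pin 0.25 14 [150 258] [154 262] [151.9 260.2]
    [ 486.3 -272.9] [0.998 0.07 ] -8.4 9.4
scene short_pin 0.47 45 [148 257] [156 264] [151.8 260.3]
    [ 486.3 -273.2] [0.998 0.062] -15.4 17.1
scene valve 0.77 2055 [202 138] [253 230] [226.8 190.5]
scene lever_grip 0.53 248 [211 163] [219 201] [215.1 182.8]
top valve 0.58 1418 [212 209] [272 256] [249.5 235.7]
```

```bash
cat > fit.py <<'E'
from cell import robot
from h import *
from scipy.optimize import minimize
P={c:robot.snapshot(c) for c in("scene","top")}
def rot(y):return np.array([[np.cos(y),-np.sin(y)],[np.sin(y),np.cos(y)]])
def seg(a,b,n=60):return np.linspace(a,b,n)
C=np.array([[-60,-55],[60,-55],[60,55],[-60,55.]])
E=np.vstack([seg(C[i],C[(i+1)%4]) for i in range(4)])
G={}
for c,p in P.items():
    f=cv2.GaussianBlur(p["frame"].astype(np.float32),(0,0),0.8)
    gx=cv2.Sobel(f,cv2.CV_32F,1,0);gy=cv2.Sobel(f,cv2.CV_32F,0,1)
    g=np.sqrt((gx**2+gy**2).sum(2));G[c]=np.minimum(g,60)
def score(v,cams):
    X=np.c_[E@rot(v[2]).T+v[:2],np.full(len(E),10.)];r=0
    for c in cams:
        uv=proj(P[c],X).astype(np.float32)
        r-=cv2.remap(G[c],uv[:,:1],uv[:,1:],cv2.INTER_LINEAR).mean()
    return r
for cams in(("scene",),("top",),("scene","top")):
    best=None
    for x in np.arange(455,500,3):
        for y in np.arange(-25,30,3):
            for a in np.arange(0,.45,.05):
                s=score((x,y,a),cams)
                if best is None or s<best[0]:best=(s,(x,y,a))
    r=minimize(score,best[1],args=(cams,),method="Nelder-Mead",options=dict(initial_simplex=np.array(best[1])+[[0,0,0],[2,0,0],[0,2,0],[0,0,.03]]))
    v=r.x;print(cams,v.round(3),r.fun.round(1))
x,y,a=v
M=lambda q:np.r_[rot(a)@np.array(q[:2])+[x,y],q[2]]
for n,q in(("lock",(55,-55,100)),("inner",(55,-40,100)),("grip",(0,-45,206)),("stem",(0,-45,100))):
    print(n,M(q).round(1),[proj(P[c],M(q))[0].round(1).tolist() for c in P])
# pins by darkness/brightness blob in top view
t=P["top"]["frame"];cv2.imwrite("pics/tp.png",cv2.resize(t[185:245,310:370],None,fx=10,fy=10,interpolation=cv2.INTER_NEAREST))
E
python3 fit.py
```

```text
('scene',) [4.70871e+02 6.47800e+00 2.08000e-01] -57.0
('top',) [4.74677e+02 1.06180e+01 2.11000e-01] -57.9
('scene', 'top') [4.74464e+02 9.58600e+00 1.98000e-01] -112.8
lock [539.2 -33.5 100. ] [[229.1, 206.1], [263.5, 212.7]]
inner [536.3 -18.8 100. ] [[232.5, 203.2], [258.9, 213.7]]
grip [483.3 -34.5 206. ] [[214.1, 167.8], [264.3, 228.6]]
stem [483.3 -34.5 100. ] [[216.8, 196.3], [264.3, 230.2]]
```

View pics/tp.png

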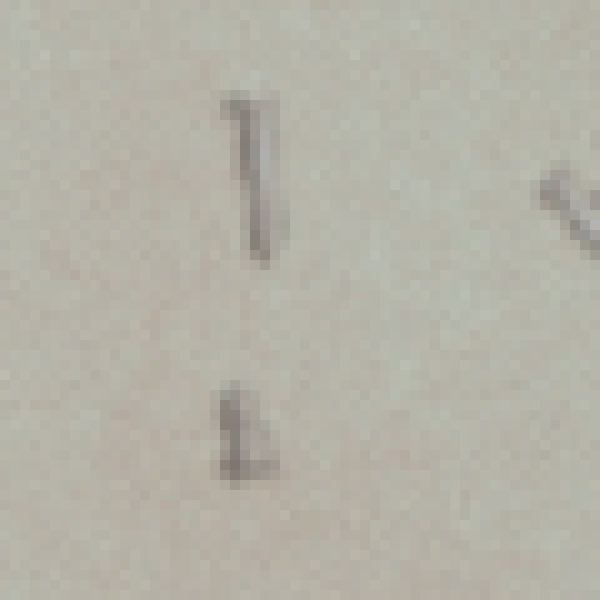

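The crop shows the lock pin's head end at top px (335,194.5) and its tip at (337,211), with the short pin below it at rows 224 to 233. Taking the valve as about (473, 9) with yaw 0.203, I'll close the jaws and move beside the lever.

Call:
drive_tool:
  targets:
    - [[0,1.4,-4.5,2,-0.08],[0,1.4,-4.5,2,-0.08],[0,1.4,-5.3,1,-0.08],[0,1.4,-5.3,0,-0.08],[0,1.4,-5.3,0,-0.08],[0,1.4,-5.3,0,-0.08],[0,1.4,-5.3,0,-0.08],[0,1.4,-5.3,0,-0.08],[0,1.4,-5.3,0,-0.08],[0,1.4,-5.3,0,-0.08],[0,1.4,-5.3,0,-0.08],[0,1.4,-5.3,0,-0.07]]
  grip_force: 80

```text
clock: 2.8
tcp_pos: [434.6, -41.8, 307.0]
ee_rot: [0.002, 0.642, 0.767, 0.006]
contact_force: [0.6, 1.0, -0.3]
grip_width: -0.2
```

Call:
drive_tool:
  targets:
    - [[0,-0.3,-0.3,-4.5,0.025],[0,-0.2,-0.1,-4.5,0],[0,0,0,-0.6,0],[0,0,0,0,0]]

```text
clock: 3.3
tcp_pos: [432.2, -50.7, 211.7]
ee_rot: [0.005, 0.635, 0.772, 0.008]
contact_force: [0.4, 0.3, 1.6]
grip_width: -0.3
```

```bash
cat > crop.py <<'E'
import sys
from cell import robot
from h import *
n=sys.argv[1];o=[]
for c,(x,y) in(("scene",(int(sys.argv[2]),int(sys.argv[3]))),("top",(int(sys.argv[4]),int(sys.argv[5])))):
    p=robot.snapshot(c);o.append(cv2.resize(p["frame"][y:y+100,x:x+66],(396,600),interpolation=cv2.INTER_CUBIC))
cv2.imwrite(f"pics/{n}.png",np.hstack(o))
print(robot.get_state()["tcp_pos"],robot.get_state()["contact_force"])
E
python3 crop.py lev 190 120 225 185
```

```text
[432.59351672 -50.5458619  212.2661584 ] [1.41319329 0.23313019 0.34903868]
```

View pics/lev.png

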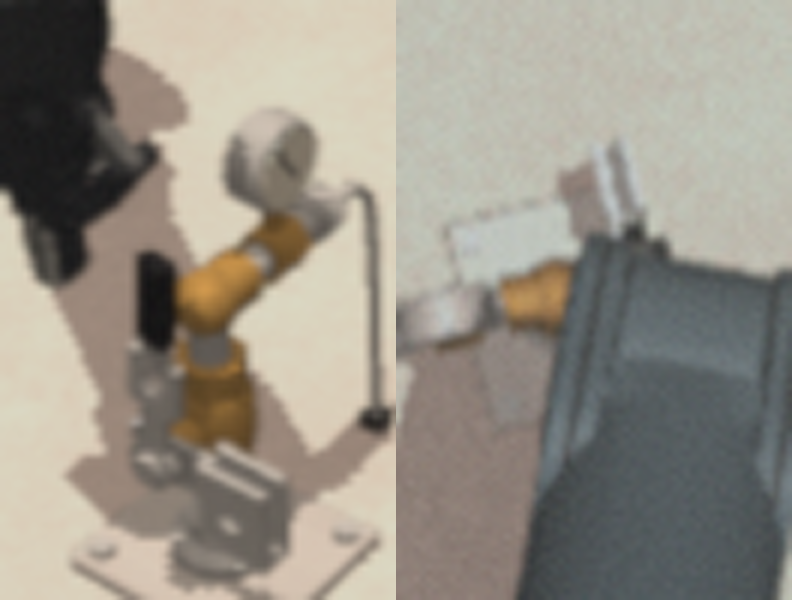

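The fingertips at px (200,166) match their predicted projection. The lever sleeve is at px (216,168) and the outer hole at (228,206.6). I'll start the push.

Call:
drive_tool:
  targets:
    - [[0,1.3,0.5,0.2,0],[0,1.2,0.4,0.2,0],[0,1.4,0.3,0.1,0],[0,1.4,0.3,0.1,0],[0,1.4,0.3,-0.3,0],[0,1.4,0.3,-0.4,0],[0,1.3,0.3,-0.7,0],[0,1.3,0.3,-0.8,0]]

```text
clock: 4.4
tcp_pos: [546.6, -21.0, 196.6]
ee_rot: [0.005, 0.635, 0.773, 0.009]
contact_force: [-2.0, -0.9, 1.5]
grip_width: -0.0
```

Call:
drive_tool:
  targets:
    - [[0,1.0,0.2,-1.2,0],[0,1.0,0.2,-1.3,0],[0,0.8,0.15,-1.0,0],[0,0.7,0.15,-1.0,0],[0,0.4,0.1,-1.0,0],[0,0.2,0,-1.0,0],[0,0,0,-0.7,0],[0,0,0,-0.5,0]]

```text
clock: 5.4
tcp_pos: [593.0, -12.1, 123.2]
ee_rot: [0.004, 0.635, 0.773, 0.012]
contact_force: [-26.3, 3.6, 70.3]
grip_width: -0.3
```

Call:
drive_tool:
  targets:
    - [[0,0,0,0.5,0],[0,0,0,4,0],[0,1.5,-4.5,4,0.1],[0,1.5,-5,2,0.15],[50,1.5,-6,0,0.18],[50,1,-6,0,0.18]]

```text
clock: 6.15
tcp_pos: [652.4, -223.8, 233.8]
ee_rot: [0.002, 0.359, 0.933, 0.016]
contact_force: [1.6, 1.2, -0.2]
grip_width: 36.0
```

```bash
python3 crop.py lev2 190 150 225 175
```

```text
[ 649.8745177  -233.72634067  233.85112383] [-0.39318885 -0.21012606  0.03977106]
```

View pics/lev2.png

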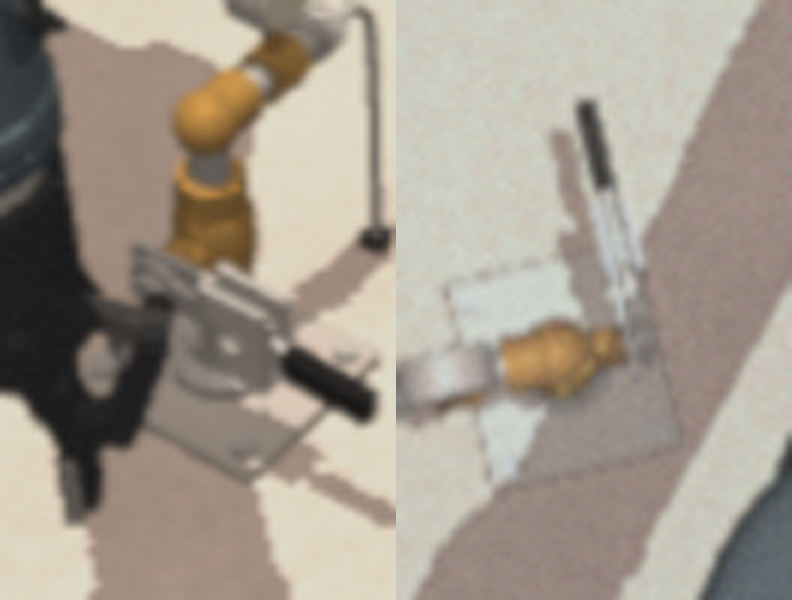

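The lever is down in the U of the bracket, with its sleeve centre at top px (257.8,198.8) and the outer hole at scene px (228,207). Next I'll refine the bracket and pin positions numerically.

```bash
python3 - <<'E'
from cell import robot
from h import *
s,t=robot.snapshot("scene"),robot.snapshot("top")
def rot(y):return np.array([[np.cos(y),-np.sin(y)],[np.sin(y),np.cos(y)]])
for v in((470.9,6.5,.208),(474.7,10.6,.211),(474.5,9.6,.198),(473,9,.203)):
    M=lambda q:np.r_[rot(v[2])@np.array(q[:2])+v[:2],q[2]]
    print(v,"hole s",proj(s,M((55,-55,100)))[0].round(1),"sleeve t",proj(t,M((105.8,-45,103)))[0].round(1),"tl",proj(t,M((132,-45,98)))[0].round(1))
print("hole from scene at z100",onplane(s,(228,206.8),100).round(1))
print("sleeve top",onplane(t,(257.8,198.8),103).round(1))
for n in("lock_hole","inner_hole","lever_grip"):
    for p,c in((s,"scene"),(t,"top")):print(n,c,[(round(d["p"],2),np.round(np.array(d["position"])*[512,384],1).tolist()) for d in robot.tip_of(n,c)[:2]])
# pin in both: deviation from local background
for p,c,(x0,y0,x1,y1) in((s,"scene",(155,270,182,296)),(t,"top",(326,188,345,216))):
    f=p["frame"][y0:y1,x0:x1].astype(float);d=np.linalg.norm(f-np.median(f.reshape(-1,3),0),axis=1+1)
    ys,xs=np.nonzero(d>35);w=np.array([onplane(p,(x+x0,y+y0),6)[:2] for x,y in zip(xs,ys)])
    k=w-w.mean(0);v=np.linalg.svd(k)[2][0];print(c,len(xs),w.mean(0).round(1),v.round(3),(k@v).min().round(1),(k@v).max().round(1))
E
```

```text
(470.9, 6.5, 0.208) hole s [227.7 205.9] sleeve t [257.5 198.9] tl [255.6 191.2]
(474.7, 10.6, 0.211) hole s [229.8 205.9] sleeve t [256.1 197.7] tl [254.2 190. ]
(474.5, 9.6, 0.198) hole s [229.1 206.1] sleeve t [256.8 197.8] tl [255.1 190.1]
(473, 9, 0.203) hole s [228.7 205.9] sleeve t [256.9 198.3] tl [255.  190.6]
hole from scene at z100 [539.3 -37.6 100. ]
sleeve top [583.9 -16.7 103. ]
lock_hole scene [(0.67, [230.2, 207.8])]
lock_hole top [(0.94, [264.8, 215.3]), (0.65, [385.2, 216.5])]
inner_hole scene [(0.97, [229.4, 204.4])]
inner_hole top [(0.75, [255.8, 216.4])]
lever_grip scene [(0.73, [244.8, 211.4]), (0.45, [101.8, 304.3])]
lever_grip top [(0.44, [259.5, 199.6])]
scene 96 [ 585.  -281.5] [0.996 0.092] -32.8 25.1<stdin>:16: RuntimeWarning: Mean of empty slice.
  ret = ret.dtype.type(ret / rcount)
Traceback (most recent call last):
numpy.linalg.LinAlgError: 1-dimensional array given. Array must be at least two-dimensional
```

Call:
drive_tool:
  targets:
    - [[50,-1,-2.5,0,0.17],[50,-1.5,-2,-1,0.17],[50,-1.5,-0.5,-3,0.17],[50,-0.5,0,-3,0.17],[50,0,0,-1,0.12],[50,0,0,0,0]]

```text
clock: 7.4
tcp_pos: [607.3, -265.8, 152.5]
ee_rot: [-0.004, -0.046, 0.999, 0.016]
contact_force: [0.4, 0.1, 0.7]
grip_width: 42.6
```

Call:
drive_tool:
  targets:
    - [[50,-0.9,-0.8,-4,0],[50,-0.8,-0.7,-4,0],[50,0,0,-1,0],[50,0,0,0,0]]

```text
clock: 7.9
tcp_pos: [594.5, -279.4, 65.1]
ee_rot: [-0.0, -0.044, 0.999, 0.014]
contact_force: [-0.1, -0.4, 0.4]
grip_width: 42.6
```

Call:
drive_tool:
  targets:
    - [[50,-0.4,-0.2,-2,0],[50,0,0,-1.5,0],[50,0,0,-0.5,0],[50,0,0,0,0]]

```text
clock: 8.4
tcp_pos: [593.1, -281.3, 25.5]
ee_rot: [0.002, -0.044, 0.999, 0.014]
contact_force: [1.2, -0.0, 0.5]
grip_width: 43.0
```

```bash
python3 crop.py pin 135 215 305 150
```

```text
[ 593.38519504 -281.41929094   26.06505628] [-0.29137401  0.34656479 -0.80410078]
```

View pics/pin.png

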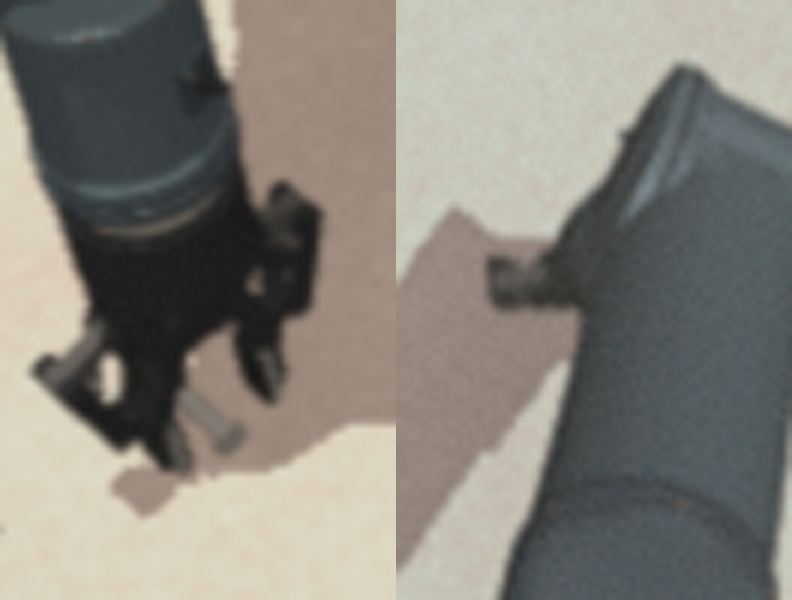

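The view shows the pin between the fingers, with its head at scene px (172.6,287.4). That is level with the fingers' near faces, whose tips are at (165,293) and (180,281).

```bash
python3 - <<'E'
from cell import robot
from h import *
s=robot.snapshot("scene")
print(proj(s,[[604,-281,8],[604,-281,3],[609,-280,8],[593,-281,4],[593+11-1.9,-281+21.3,10],[593+11+1.9,-281-21.3,10]]).round(1))
E
```

```text
[[172.6 287.9]
 [172.9 289. ]
 [174.  288.9]
 [170.5 286.2]
 [178.9 282.5]
 [166.  292.4]]
```

Call:
drive_tool:
  targets:
    - [[50,-0.5,0,-0.1,0],[0,0,0,0,0],[0,0,0,0,0],[0,0,0,0,0],[0,0,0,0,0],[0,0,0,0,0]]
  grip_force: 100

```text
clock: 9.3
tcp_pos: [588.7, -281.9, 26.4]
ee_rot: [0.003, -0.044, 0.999, 0.013]
contact_force: [-0.3, 0.1, 0.9]
grip_width: 4.9
```

Call:
drive_tool:
  targets:
    - [[0,0,0,0,0],[0,0,0,0,0]]

```text
clock: 9.55
tcp_pos: [588.7, -281.9, 26.4]
ee_rot: [0.003, -0.044, 0.999, 0.013]
contact_force: [-0.1, 0.4, 0.8]
grip_width: 5.6
```

```bash
python3 crop.py pin2 135 225 305 150; python3 -c "
from cell import robot
print(robot.get_state()['grip_width'])"
```

```text
[ 588.75254501 -281.93801767   26.45444226] [-0.00869506  0.8569536   0.33287268]
5.668273061342269
```

View pics/pin2.png

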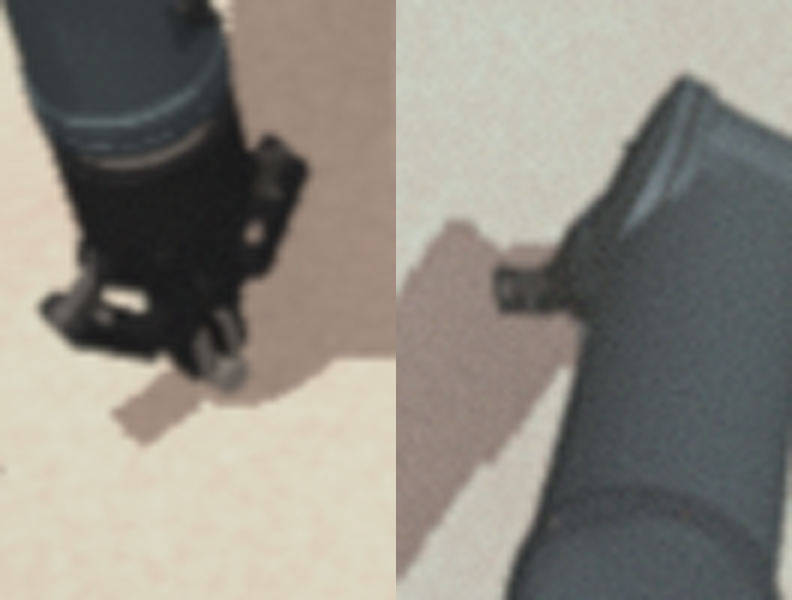

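The head is just in front of the pads, as planned. A width of 5.6 mm suggests the grip is too high on the shank, so I'll regrip 3 mm lower.

Call:
drive_tool:
  targets:
    - [[30,0,0,0,0],[30,0,0,0,0],[30,0,0,-0.35,0],[30,0,0,-0.1,0],[0,0,0,0,0],[0,0,0,0,0],[0,0,0,0,0],[0,0,0,0,0],[0,0,0,0,0]]
  grip_force: 60

```text
clock: 10.78
tcp_pos: [589.3, -283.1, 22.8]
ee_rot: [0.004, -0.043, 0.999, 0.012]
contact_force: [-0.9, -1.3, 3.4]
grip_width: 7.4
```

Call:
drive_tool:
  targets:
    - [[0,0,0,2,0],[0,0,0,4,0],[0,0,0.5,4,-0.1],[0,-0.5,2,2,-0.17],[0,-0.7,3,0,-0.18],[0,-0.7,3,0,-0.18],[0,-0.7,3,0,-0.18],[0,-0.7,2.5,0,-0.18],[0,-0.5,1.5,0,-0.18],[0,0,0,0,-0.18],[0,0,0,0,-0.1],[0,0,0,0,0]]
  grip_force: 100

```text
clock: 12.28
tcp_pos: [549.5, -117.3, 156.7]
ee_rot: [0.014, 0.647, 0.762, 0.012]
contact_force: [-0.1, 0.4, -0.4]
grip_width: 6.1
```

```bash
cat > st.py <<'E'
from cell import robot
from h import *
from scipy.spatial.transform import Rotation as Ro
s=robot.get_state();q=s["ee_rot"];R=Ro.from_quat([q[1],q[2],q[3],q[0]]).as_matrix()
print("clock",s["clock"],"tcp",np.round(s["tcp_pos"],1),"jaw",np.arctan2(R[1,1],R[0,1]).round(3),"z",R[:,2].round(3),"x",R[:,0].round(3),"F",np.round(s["contact_force"],1),"w",round(s["grip_width"],1))
E
python3 st.py; python3 crop.py held 175 150 240 190
```

```text
clock 12.275 tcp [ 549.5 -117.3  156.7] jaw 0.164 z [ 0.037 -0.    -0.999] x [-0.163  0.987 -0.006] F [-0.1  0.4 -0.4] w 6.1
[ 549.61390661 -117.78157583  156.55441311] [-0.02694568  0.32242596 -0.17439442]
```

View pics/held.png

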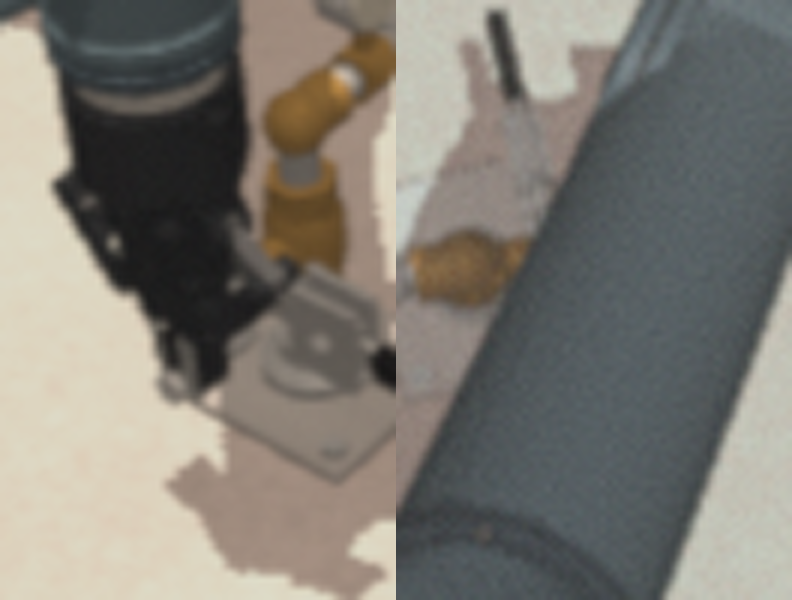

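The pin is held with its head at scene px (204,214), and the bracket hole shows at (228,207). I'll move it in front of the hole.

Call:
drive_tool:
  targets:
    - [[0,0,1,-1.2,0.04],[0,-0.1,0.8,-1.3,0],[0,-0.1,0.6,-1.0,0],[0,0,0,0,0],[0,0,0,0,0]]

```text
clock: 13.0
tcp_pos: [546.6, -91.8, 118.4]
ee_rot: [0.013, 0.629, 0.777, 0.012]
contact_force: [0.1, 0.1, -0.7]
grip_width: 5.9
```

```bash
python3 st.py; python3 crop.py pre 190 150 240 190
```

```text
clock 13.0 tcp [546.6 -91.8 118.4] jaw 0.21 z [ 0.035  0.003 -0.999] x [-0.209  0.978 -0.005] F [ 0.1  0.1 -0.7] w 5.9
[546.66363175 -91.80387511 118.55555297] [-0.5283713  -0.04745138 -0.82100272]
```

View pics/pre.png

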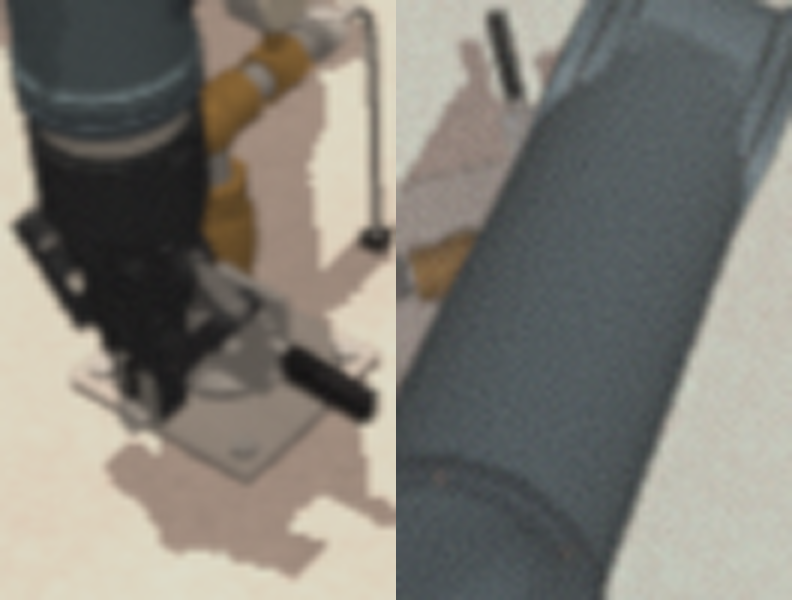

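Call:
drive_tool:
  targets:
    - [[0,0.1,0.4,0,0],[0,-0.1,0.5,0,0],[0,-0.1,0.4,0,0],[0,0,0,0,0]]

```text
clock: 13.6
tcp_pos: [546.2, -78.0, 119.3]
ee_rot: [0.014, 0.629, 0.777, 0.013]
contact_force: [-0.6, -0.4, -0.1]
grip_width: 5.8
```

Call:
drive_tool:
  targets:
    - [[0,-0.1,0.3,0,0],[0,0,0.3,0,0],[0,0,0,0,0]]

```text
clock: 13.98
tcp_pos: [545.1, -71.7, 119.4]
ee_rot: [0.014, 0.629, 0.777, 0.013]
contact_force: [-0.3, 0.2, 0.3]
grip_width: 5.6
```

Call:
drive_tool:
  targets:
    - [[0,-0.1,0.3,0,0],[0,-0.1,0.3,0,0],[0,0,0,0,0]]

```text
clock: 14.35
tcp_pos: [542.4, -67.1, 118.8]
ee_rot: [0.014, 0.63, 0.777, 0.012]
contact_force: [-0.2, 1.1, -4.9]
grip_width: 5.8
```

The downward force is about 5 N, so the taper seems to be under the lever's hole edge, as expected. I'll keep going.

Call:
drive_tool:
  targets:
    - [[0,-0.1,0.3,0.05,0],[0,0,0.3,0.05,0],[0,-0.1,0.3,0,0],[0,0,0,0,0]]

```text
clock: 14.85
tcp_pos: [539.3, -51.6, 118.0]
ee_rot: [0.011, 0.628, 0.778, 0.013]
contact_force: [0.9, 3.1, -6.2]
grip_width: 5.6
```

Call:
drive_tool:
  targets:
    - [[0,0,0.2,0,0],[0,0,0.1,0,0],[0,0,0,0,0]]

```text
clock: 15.22
tcp_pos: [539.7, -50.9, 119.0]
ee_rot: [0.012, 0.628, 0.778, 0.012]
contact_force: [1.6, -0.2, -11.1]
grip_width: 4.7
```

```bash
python3 st.py; python3 crop.py ins 190 150 240 190
```

```text
clock 15.225 tcp [539.7 -50.9 119. ] jaw 0.212 z [ 0.034  0.003 -0.999] x [-0.21   0.978 -0.004] F [  1.6  -0.2 -11.1] w 4.7
[539.7137772  -51.00040782 118.70741297] [ 2.61744502 -3.21659448 -7.86395102]
```

View pics/ins.png

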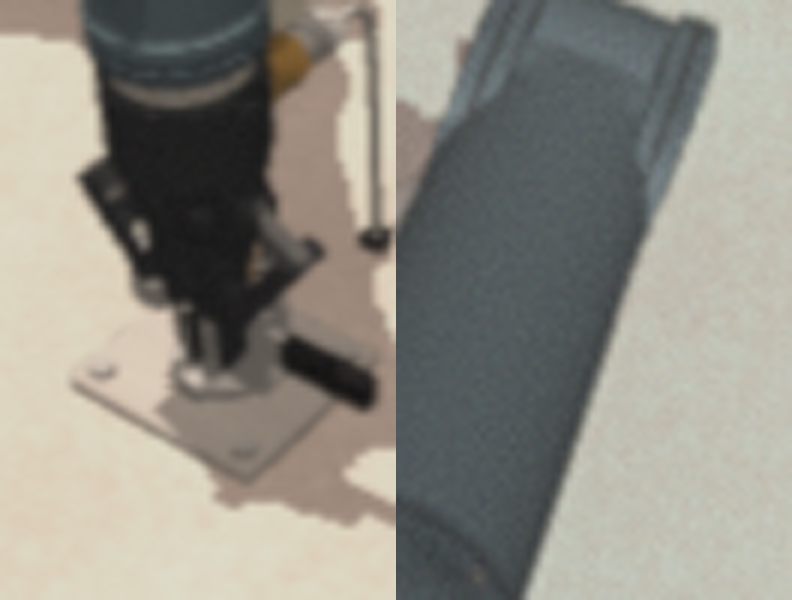

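The pin head is at scene px (221,212), matching a pin about 25 mm in. The downward force says I hold it 2 mm too high, so I'll lower it and push on.

Call:
drive_tool:
  targets:
    - [[0,0,0,-0.2,0],[0,0,0,-0.1,0],[0,0,0.1,0,0],[0,-0.1,0.2,0,0],[0,0,0,0,0]]

```text
clock: 15.95
tcp_pos: [539.8, -51.1, 118.2]
ee_rot: [0.014, 0.63, 0.777, 0.012]
contact_force: [0.3, 0.4, -3.8]
grip_width: 4.7
```

Call:
drive_tool:
  targets:
    - [[0,0,0,-0.3,0],[0,-0.1,0.4,0,0],[0,-0.1,0.4,0,0],[0,0,0,0,0]]

```text
clock: 16.45
tcp_pos: [539.6, -50.3, 118.3]
ee_rot: [0.019, 0.632, 0.775, 0.011]
contact_force: [-0.9, 2.4, -1.9]
grip_width: 4.7
```

Call:
drive_tool:
  targets:
    - [[0,-0.1,0.6,0,0],[0,-0.1,0.6,0,0]]

```text
clock: 16.7
tcp_pos: [539.4, -49.8, 118.7]
ee_rot: [0.026, 0.635, 0.772, 0.008]
contact_force: [5.3, -19.6, -10.4]
grip_width: 4.7
```

The fingers are now against the cheek at 20 N with the pin about 27 mm in. I'll ease off, release, and back away along the pin axis.

Call:
drive_tool:
  targets:
    - [[0,0,-0.1,0,0],[45,0,0,0,0],[45,0,0,0,0],[45,0,0,0,0],[45,0.4,-2,0,0],[45,0.6,-3,0,0],[45,0.4,-2,0,0],[0,0,0,0,0],[0,0,0,0,0],[0,0,0,0,0],[0,0,0,0,0]]

```text
clock: 18.08
tcp_pos: [553.7, -112.1, 118.2]
ee_rot: [0.022, 0.631, 0.775, 0.011]
contact_force: [0.3, 0.0, 0.3]
grip_width: -0.1
```

```bash
python3 st.py; python3 - <<'E'
from cell import robot
from h import *
s=robot.snapshot("scene")
for d in robot.tip_of("pin","scene")[:3]+robot.outline_of("pin","scene")[:2]: print(round(d["p"],2),np.round(np.array(d["position"])*[512,384],1))
print(proj(s,[[537-.2055*k,-36.7+.9787*k,100] for k in(-30,-25,-20,0)]).round(1))
E
python3 crop.py rel 190 150 240 190
```

```text
clock 18.075 tcp [ 553.7 -112.1  118.2] jaw 0.205 z [ 0.048 -0.011 -0.999] x [-0.203  0.979 -0.02 ] F [0.3 0.  0.3] w -0.1
0.52 [220.9 213. ]
0.38 [342.8 165.6]
[[220.9 212.3]
 [222.  211.2]
 [223.2 210.2]
 [227.7 206.2]]
[ 553.81448624 -113.07506364  118.2380549 ] [ 0.01019143 -0.29070745  0.20903481]
```

View pics/rel.png

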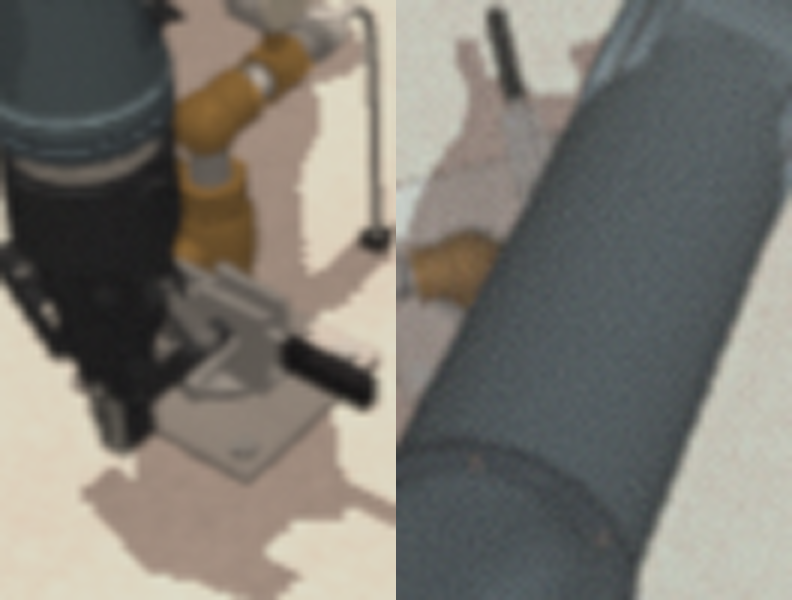

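The pin stays in the bracket when released, with its head showing at about px (221,213) and protruding some 28 mm. I'll push the head home with closed fingers, lowered 2 mm.

Call:
drive_tool:
  targets:
    - [[0,-0.5,1,-0.25,0],[0,-0.4,1.0,0,0],[0,-0.2,0.8,0,0],[0,-0.1,0.5,0,0],[0,-0.1,0.5,0,0]]
  grip_force: 60

```text
clock: 18.95
tcp_pos: [541.7, -78.3, 117.1]
ee_rot: [0.027, 0.633, 0.774, 0.01]
contact_force: [1.5, -8.9, 3.7]
grip_width: 0.2
```

Call:
drive_tool:
  targets:
    - [[0,0,0.6,-0.1,0],[0,0,0.6,0,0],[0,0,0.6,0,0],[0,-0.1,0.6,0,0]]

```text
clock: 19.45
tcp_pos: [543.5, -73.8, 120.5]
ee_rot: [0.04, 0.638, 0.769, 0.004]
contact_force: [-1.0, -8.3, 2.1]
grip_width: 0.2
```

Call:
drive_tool:
  targets:
    - [[0,0.1,-0.5,0,0],[0,0,0,-0.6,0],[0,0,0,-0.2,0],[0,0,0,0,0]]

```text
clock: 19.95
tcp_pos: [544.4, -77.3, 111.6]
ee_rot: [0.039, 0.638, 0.769, 0.005]
contact_force: [-0.5, 0.5, 0.2]
grip_width: -0.1
```

```bash
cat >> st.py <<'E'
d=np.array(s["tcp_pos"])+R[:,2]*17-[537,-36.7,100];print("fingertip rel hole: along",(d@[-.2055,.9787,0]).round(1),"lat",(d@[.9787,.2055,0]).round(1),"z",d[2].round(1))
robot.snapshot("scene")
for q in robot.tip_of("pin","scene")[:2]: print(round(q["p"],2),np.round(np.array(q["position"])*[512,384],1))
E
python3 st.py
```

```text
clock 19.95 tcp [544.4 -77.3 111.6] jaw 0.188 z [ 0.067 -0.043 -0.997] x [-0.183  0.982 -0.055] F [-0.5  0.5  0.2] w -0.1
fingertip rel hole: along -42.2 lat -0.2 z -5.3
0.37 [244.9 211.6]
```

Call:
drive_tool:
  targets:
    - [[0,-0.1,0.5,0,0],[0,-0.3,1.5,0,0],[0,-0.3,1.5,0,0]]

```text
clock: 20.42
tcp_pos: [539.7, -53.1, 113.7]
ee_rot: [0.048, 0.641, 0.766, 0.002]
contact_force: [10.0, -48.3, -16.9]
grip_width: 0.1
```

```bash
python3 st.py
```

```text
clock 20.425 tcp [539.7 -53.1 113.7] jaw 0.181 z [ 0.076 -0.06  -0.995] x [-0.175  0.982 -0.072] F [ 10.  -48.3 -16.9] w 0.1
fingertip rel hole: along -17.9 lat 0.3 z -3.2
```

Force rose sharply to about 50 N with the head where the cheek should be, so it looks seated. I'll back off and check.

Call:
drive_tool:
  targets:
    - [[0,0.2,-1,0,0],[0,0.8,-4,0,0],[0,1,-5,1,0],[0,1,-5,4,0],[0,0,-5,4,0],[0,0,-5,4,0],[0,0,-5,2,0],[0,0,0,0,0]]

```text
clock: 21.52
tcp_pos: [569.9, -350.2, 266.7]
ee_rot: [0.046, 0.637, 0.77, 0.003]
contact_force: [0.5, 0.9, -0.1]
grip_width: -0.1
```

```bash
python3 st.py; python3 - <<'E'
from cell import robot
from h import *
P={c:robot.snapshot(c) for c in("scene","top")}
for c,p in P.items():
    for n in("pin","lock_hole","lever_grip"):
        print(c,n,[(round(d["p"],2),np.round(np.array(d["position"])*[512,384],1).tolist()) for d in robot.tip_of(n,c)[:2]])
    for d in robot.outline_of("pin",c)[:2]:
        ys,xs=np.nonzero(d["region"]);print(c,"outline",round(d["p"],2),len(xs),xs.min(),xs.max(),ys.min(),ys.max())
    print(c,[(k,proj(p,[[537-.2055*k,-36.7+.9787*k,100]])[0].round(1).tolist()) for k in(-26,-10,-5,-2.5,0,44,52)])
# top-view brightness along the pin axis line behind inner cheek / in front of outer cheek
p=P["scene"]
g=cv2.cvtColor(p["frame"],cv2.COLOR_BGR2GRAY)
print(g[200:218,216:238])
E
```

```text
clock 21.525 tcp [ 569.9 -350.2  266.7] jaw 0.19 z [ 0.075 -0.054 -0.996] x [-0.184  0.981 -0.067] F [ 0.5  0.9 -0.1] w -0.1
fingertip rel hole: along -314.7 lat -31.1 z 149.8
0.55 [227.9 203. ]
scene pin [(0.5, [229.3, 208.0])]
scene lock_hole [(0.78, [230.7, 209.5])]
scene lever_grip [(0.68, [246.7, 211.2])]
scene [(-26, [221.8, 211.4]), (-10, [225.5, 208.2]), (-5, [226.6, 207.2]), (-2.5, [227.2, 206.7]), (0, [227.7, 206.2]), (44, [237.5, 197.7]), (52, [239.2, 196.2])]
top pin [(0.49, [261.9, 216.2])]
top lock_hole [(0.81, [263.5, 213.4]), (0.62, [257.3, 150.8])]
top lever_grip [(0.55, [262.4, 198.2])]
top [(-26, [272.4, 211.4]), (-10, [267.5, 212.6]), (-5, [266.0, 213.0]), (-2.5, [265.2, 213.1]), (0, [264.5, 213.3]), (44, [251.0, 216.5]), (52, [248.6, 217.1])]
[[101 110 115 109 103 106 106 103 105 110 122 147 170 173 160 140 121 111
  109 120 133 127]
 [146 155 159 142 122 109 104 104 104 104 105 111 123 146 166 170 158 138
  119 108 104 109]
 [201 202 202 192 170 143 119 106 104 104 104 105 105 105 120 147 166 164
  142 115 102 104]
 [206 206 206 205 203 188 150 112 104 105 106 1
[... 648 characters left out ...]
4  97  97  94  97 103 104 100
   97  99  82  47]
 [207 199 160 124 126 130 131 126 121 117 121 118 102  94  98 104 104 102
  102 110 103  72]
 [207 187 145 115 119 128 133 133 133 137 156 163 141 111 102 103 104 100
  102 115 126 124]
 [208 197 158 115 106 119 128 131 134 137 148 186 191 154 122 109 105 102
  103 119 151 181]
 [207 188 154 127 112 107 113 119 123 129 139 173 192 178 148 119 112 109
  114 148 183 202]
 [208 198 167 140 129 121 111 105 102 105 109 114 116 117 120 132 145 144
  153 185 202 205]
 [206 188 157 141 138 135 131 123 117 112 110 109 110 119 147 179 195 191
  193 202 205 205]
 [206 203 183 163 151 142 151 158 148 137 133 133 133 137 163 186 194 194
  195 202 204 204]]
```

```bash
python3 - <<'E'
from cell import robot
from h import *
np.set_printoptions(linewidth=200)
for c,(x0,y0,x1,y1) in(("scene",(218,198,242,214)),("top",(242,206,272,224))):
    a=cv2.cvtColor(cv2.imread(f"pics/{c}0.png"),cv2.COLOR_BGR2GRAY).astype(int);b=cv2.cvtColor(robot.snapshot(c)["frame"],cv2.COLOR_BGR2GRAY).astype(int)
    if c=="scene":print("before");print(a[y0:y1,x0:x1])
    else: print("now");print(b[y0:y1,x0:x1])
    print(c,"diff");print((b-a)[y0:y1,x0:x1])
# is the pin lying anywhere else (bench change near the valve)?
for c in("scene","top"):
    for d in robot.outline_of("pin",c)[:3]:print(c,round(d["p"],2),d["position"])
E
```

```text
before
[[106 102  89  86 105 139 161 164 151 133 116 105 103 105 125 155 175 186 195 195 178 150 136 134]
 [ 97  91  86  86  93 104 116 139 159 164 151 132 115 104 101 115 138 161 174 174 174 158 137 134]
 [120 121 110  98  94  97  99 104 115 139 160 163 149 131 114 103 101 113 128 136 139 137 135 134]
 [174 177 158 135 111  99  96  97  99 104 117 137 156 160 148 129 110  98  99 105 118 129 133 134]
 [194 194 191 179 142 104  98  98  98  98  99 100 113 137 157 154 126 100  95  97 114 124 128 132]
 [195 196 195 188 154 110  98  98  98  97  98  96  98 103 113 115 104  97  95  97 113 127 139 149]
 [194 193 189 178 147 109  98  97  97  97  97  97  97  96  98  94  93  95  95  97 115 140 170 186]
 [195 188 177 153 123 105  99  97  99 101 100  97  96  98  96  93  92  95  94  98 119 162 188 192]
 [192 184 169 142 117 105  98  98 111 125 119 102  98  97  97  93  93  93  94  98 131 173 191 192]
 [189 182 175 144 111 103  98  98 113 143 146 122 103  97  96  93  92  94  95 102 154 190 194 193]
 [187 181 176 143 101  97  98  99 101 120 141 131 105  98  97  93  93  95  95 103 158 192 196 194]
 [18
[... 6214 characters left out ...]
-12 -11  14  15  10   2  13  11  16  11  11  49  50  18  19  20  18  18  21  18  16]
 [ 17  19  16  12 -14 -24 -32 -34 -34 -30 -35 -14   9  11  11   9  18  16   5   4  31  46  13  13  14  22  21  18  17  19]
 [ 21  18  10 -11 -32 -35 -34 -27 -12  -8  -8  -3   6  17  14  17  14  11  14   3  10  43  22  12  14  17  21  19  25  20]
 [ 17  23  13   1 -10  -8  -8   0  13  11  20  16  19  13  12  15  15  12  13   4   7  54  62  54  28  15  21  20  13  16]
 [ 19  22  17  10  19  16  16  21  19  24  19  20  10  14  18  13   6  14  17  20  46  90 108  96  43  18  15  19  18  19]
 [ 21  21  18  20  21  20  20  23  18  21  18  21  14  17  12   1 -11 -13  10  29  67 117 132 109  66  21  17  19  17  18]]
```

```bash
python3 -c "
from cell import robot
print(robot.get_state()['clock'],robot.sign_off())"
```

```text
the job is handed in; nothing more can be done
22.325 None
```

The gas is locked off: the lever is shut in the bracket and the lock pin is pushed through bracket, lever and bracket. I handed the job in at 22.3 s, and no verdict was reported.

**What I did:**
- **Lever:** I swung it down with closed fingers to its stop, where the force reached about 70 N. A picture then showed it lying in the U of the bracket.
- **Pin in:** I gripped the lock pin behind its head and fed it in by feel. The downward force on the tool (about 5 N at first, up to 11 N) fits the taper lifting the lever.
- **Pushed home:** I let go when the fingers met the cheek, then pushed the head with closed fingers until the force rose sharply to 48 N. The tool is now well clear and reads no contact.

**Last checks:**
- **Agreed:** By feel, the head's underside is within about 1 mm of where the fingers had met the cheek. In the top view the pin sticks out behind the inner cheek about as far as it should, and the edge of its head is where a seated head belongs.
- **Did not agree or was missing:** The detector found no outline of the seated pin in either picture. Its point for the pin was within a few pixels of its point for the hole, only good to several mm. I had used all my pictures, so I did not view the finished state.
- **Not checked:** I saw no contact with the other things on the bench, but I did not measure them again at the end.

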